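# Swing the lamp aside and put the cabinet key in its saucer

## Robot

A 6-joint arm with a two-finger parallel gripper is mounted at the origin on the work surface. World frame = base frame: x ahead of the robot, y to its left, z up, the work surface at z = 0. Lengths are in m, angles in rad, forces in N, time in s.
With the tool pointing down it reaches from about 0.3 to 1 m from the base axis. Payload 5.1 kg.
Tool frame: the origin (TCP) lies on the centre line of the jaws, within the pads' length; the fingertips stand 25 mm ahead of it and the grasp point (between the pads) lies 6 mm ahead of it; z points along the fingers, x is the direction in which the jaws open and shut, and the axes are right-handed (so a half turn about z gives the same grasp; the last joint's range is limited). The gripper opens to 95 mm and grips with 3 to 60 N. Pads are 20 mm wide; open, the fingers measure 119 mm over their backs; the gripper's body (75 mm by 180 mm) begins 59 mm behind the grasp point.
Start: joints at [1.109, 0.124, 1.65, -0, 1.367, -0.083], TCP at [0.24, 0.604, 0.24] pointing down, gripper open.
Joint ranges: [-2.61, 2.61], [-1.02, 2.33], [0.03, 2.71], [-1.35, 4.49], [0.32, 2.68], [-2.91, 2.91]. Speed limits (rad/s): [2.57, 2.57, 3.14, 3.14, 3.14, 3.14].

## Interface

Orientations are given as [roll, pitch, yaw] about the fixed x, y, z axes, in that order (R = Rz(yaw) Ry(pitch) Rx(roll)).
In Python, from plant import manip, effector, vision, job gives the robot as it stands. Calls block until the motion is done:
- manip.movep(position, orientation): joint-space move of the TCP to a pose.
- manip.move_straight(position, rot=None, feed=0.15): straight line of the TCP; rot=None keeps the orientation; feed is the mean speed in m/s.
- manip.movej(angles): joint-space move.
- effector.move_gripper(opening): finger opening in m; the grip force is fixed at half the most; returns when the fingers have stopped.
- manip.wait(seconds).
- manip.inverse_kinematics(position, orientation): joint angles nearest the present ones, or None.
- manip.sense(): the state.
- vision.get_image(name): name is "scene" or "top" or "wrist"; returns a dict with "image" (400x640x3 uint8, red, green, blue), "fx", "fy", "cx", "cy" (pixels), "R" (3x3) and "t" (3): a world point X has camera coordinates R X + t. Camera axes: x right, y down, z forward; pixel columns grow to the right and rows downward; lengths in m; the calibration is good to about 2 mm. A picture is of the moment at which its call begins. There is no depth.
A pose or a line that the arm cannot do raises manip.MotionError and nothing moves.
- job.hand_in(): hands the job in, once; it reports no verdict.
Trained networks look in a picture, given as the dict that the camera call returned (one of the last four; its "shot" number tells which), for a name from the list of things; names that differ only in an ending like _2 or _b are one class to them, and where a whole thing is asked for, a point or a joint stands for the part that bears it (a point fixed in the world has none). Each returns a list of dicts, best first, with "p" (0 to 1); they miss things now and then, are a little off and sometimes report something else, mostly with a low value. They report only what shows in the picture. A call takes as long as a camera call. They do not tell look-alikes from the thing itself.
- vision.spot_in(picture, thing): "uv" ([column, row] in pixels, amid what is visible of it).
The state is a dict: "time_s": time; "joint_positions": joint angles; "joint_vel": joint speeds; "tau": joint torques, N m; "tcp_pos": TCP position; "tool_rot": TCP orientation; "force": force on the tool from outside, world axes, zero at the start; "ft_torque": the same for the moment, N m; "width": finger opening in m.
Only numpy, scipy, OpenCV 4.12 (cv2) and the standard library are available. Lean on these libraries where they do the work, as an engineer would, in place of code of your own. Each camera call takes 0.05 s, during which the arm holds its last target. There are 200 camera calls.

## Task

The little swing-arm lamp hangs low over the white saucer. First swing its arm sideways until no part of the lamp overhangs the saucer, and leave it there; then pick up the aluminium cabinet key and lay it flat in the middle of the saucer, setting it down rather than dropping it. Leave the saucer and the padlock where they are.

Things in the scene. Friction and masses are not known exactly. Their poses are not given: they have to be found in the camera images.
- lamp_base: Lamp foot, a dark steel disc 110 mm in diameter, fixed to the top, with an upright aluminium post to 184 mm height. Origin: centre of the disc's underside on the work surface; the arm's vertical hinge axis passes through it. At joint value 0 the arm points along this body's -x axis.
- lamp_arm (a joint): Hinge of the lamp arm about the vertical post, rad, free from -1.3 to 1.3; growing values turn the arm counter-clockwise seen from above (the lamp head, which points towards the robot, moves towards the lamp foot's -y). A stiff friction hinge of 0.25 N m, about 1 N at the head: it stays where it is left, either direction may be used, and the arm does not move up or down. The arm is a flat aluminium bar 14 mm wide and 10 mm high, its top at 146 mm height.
- lamp_knob (a point): Grip point on the orange knob of the lamp head: upright round knob 18 mm in diameter, from 150 to 200 mm height; this point is on its axis at 178 mm height, 260 mm from the hinge axis. The knob stands on the centre of the lamp head, a black disc 84 mm in diameter from 128 to 150 mm height.
- saucer: White ceramic saucer, 160 mm in diameter and 20 mm high, standing loose on the work surface below the lamp head, 0.25 kg; its flat inner floor is 100 mm in diameter, 5 mm above the work surface. Origin: centre of its underside.
- key: T-shaped aluminium cabinet key lying flat on the work surface, to the left or the right of the saucer, 60 mm long overall, about 45 g: a round barrel 12 mm in diameter from x = -18 to +30 mm, and a cross bar 12 mm square and 46 mm long (along y) centred at x = -24 mm. Origin: mid-length, on the underside (the barrel's axis is 6 mm higher); x runs along the barrel away from the cross bar, z up. Take it across the barrel.
- padlock: Bystander: brass padlock with steel shackle, lying flat, 60 x 40 x 20 mm, on the other side of the saucer from the key. Origin: on its underside, near the middle.
Mind the look-alikes: they are no part of the job. Of the things shaped like the key, the aluminium one is meant.

How it is judged:
On the way, in this order (a step that is already met when the one before it is completed fails the run):
1. the lamp head has been swung clear of the saucer (horizontal distance between lamp_knob and saucer above 0.115 m and horizontal distance between key and saucer above 0.09 m), for 0.2 s.
2. with the lamp still clear, the key lies in the saucer (horizontal distance between lamp_knob and saucer above 0.115 m and horizontal distance between key and saucer below 0.035 m and z of key in the frame of saucer below 0.015 m and angle between key's own z axis and vertical below 0.35 rad and contact force between key and saucer above 0.1 N and linear speed of key below 0.05 m/s), for 0.2 s.
At the end, for the whole second after the job is handed in: The lamp is at rest with its knob more than 115 mm sideways from the saucer's centre, so that the lamp nowhere overhangs the saucer; the key lies still and flat (within 20 degrees) on the upright saucer, its middle within 35 mm of the saucer's centre (all of step 2 and velocity of joint lamp_arm between -0.05 and 0.05 rad/s and angle between saucer's own z axis and vertical below 0.1 rad and linear speed of saucer below 0.03 m/s); the robot touches nothing.
It fails at once if the key is let fall from more than 50 mm above the saucer's foot (contact force between key and anything else below 0.01 N and z of key in the frame of saucer above 0.05 m).
It fails at once if the saucer is moved by more than 40 mm (distance of saucer from where it was at the start of the episode above 0.04 m).
It fails at once if the padlock is moved by more than 40 mm (distance of padlock from where it was at the start of the episode above 0.04 m).
It also fails if it takes over 69 s, if anything falls off the work surface, if the arm or the gripper's body presses on something with over 40 N, if the wrist force passes 120 N, or if a joint passes its speed limit or range.

## Working session

There is one attempt and no reset: what is moved stays moved. The work goes in short steps, each a Python script; the robot and the scene stay as the last script left them, time stands still between calls to the robot, and variables do not carry over. Pictures are saved under pics/ and viewed, on a budget of 10 in all, crops included, one or two more only if the job needs it, and the job is handed in when it is done.

```bash
mkdir -p pics
cat > h.py <<'E'
import numpy as np, cv2
from plant import manip, effector, vision, job
def save(p,name): cv2.imwrite('pics/'+name,p['image'][:,:,::-1])
def ray(p,uv,z):
    R=np.array(p['R']);t=np.array(p['t']);C=-R.T@t
    d=R.T@np.array([(uv[0]-p['cx'])/p['fx'],(uv[1]-p['cy'])/p['fy'],1])
    return C+d*(z-C[2])/d[2]
def proj(p,X):
    c=np.array(p['R'])@np.array(X)+np.array(p['t']);return [p['fx']*c[0]/c[2]+p['cx'],p['fy']*c[1]/c[2]+p['cy']]
E
python3 - <<'E'
from h import *
ps={}
for n in ('top','scene'):
    p=vision.get_image(n);save(p,n+'0.png');ps[n]=p
    print(n,-np.array(p['R']).T@p['t'])
    for th,z in (('lamp_base',0.0),('lamp_knob',.178),('lamp_arm',.146),('saucer',.01),('key',.006),('padlock',.01)):
        for d in vision.spot_in(p,th)[:4]: print(th,round(d['p'],2),np.round(d['uv']),np.round(ray(p,d['uv'],z),3))
i=np.hstack([ps['top']['image'],ps['scene']['image']])
E
```

```text
top [0.41317362 0.04317203 1.27635964]
lamp_base 0.97 [312. 180.] [0.683 0.073 0.   ]
lamp_knob 0.74 [304. 237.] [0.495 0.09  0.178]
lamp_arm 0.69 [307. 232.] [0.509 0.085 0.146]
saucer 0.73 [318. 248.] [0.472 0.057 0.01 ]
key 0.68 [224. 278.] [0.384 0.336 0.006]
key 0.47 [221. 254.] [0.457 0.347 0.006]
key 0.47 [256. 248.] [0.475 0.242 0.006]
key 0.43 [238. 208.] [0.594 0.298 0.006]
padlock 0.72 [445. 224.] [ 0.547 -0.329  0.01 ]
scene [1.22651663 0.19672001 0.6621009 ]
lamp_base 0.89 [311. 271.] [0.67  0.027 0.   ]
lamp_knob 0.92 [349. 200.] [0.605 0.102 0.178]
lamp_arm 0.87 [344. 200.] [0.568 0.086 0.146]
saucer 0.66 [343. 222.] [0.493 0.071 0.01 ]
key 0.75 [483. 259.] [0.547 0.43  0.006]
key 0.72 [449. 233.] [0.469 0.353 0.006]
key 0.7 [446. 212.] [0.38  0.348 0.006]
key 0.58 [430. 268.] [0.604 0.304 0.006]
padlock 0.54 [195. 214.] [ 0.546 -0.342  0.01 ]
```

View pics/top0.png

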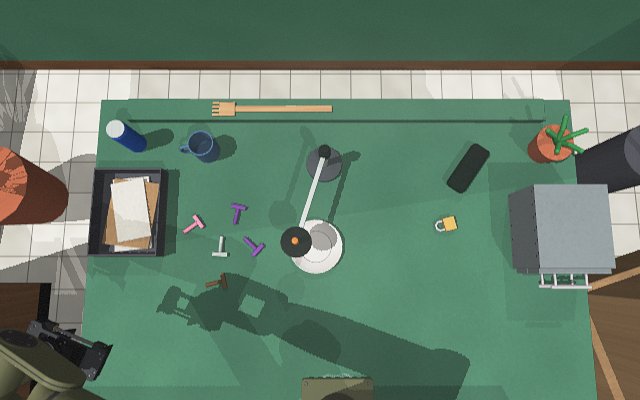

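View pics/scene0.png

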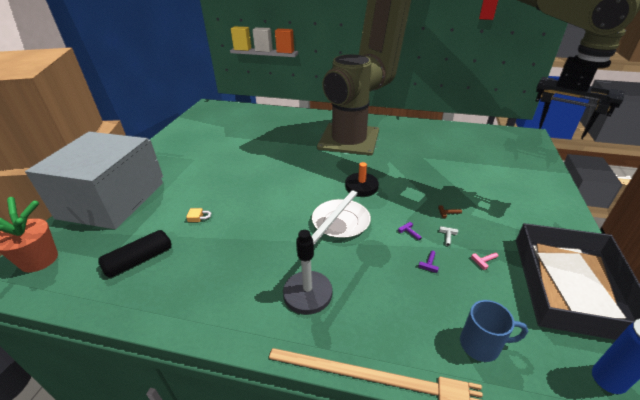

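Top view: the lamp head with its orange knob is at about (295,241), the foot at (325,163) and the saucer at (318,247). The grey aluminium key is near (220,246), with purple, pink and brown look-alikes around it, and the padlock is at (446,224). I'll swing the lamp to the right, away from the keys.

Run:
```python
from h import *
ob={}
for n in ('top','scene'):
    p=vision.get_image(n);h=cv2.cvtColor(p['image'],cv2.COLOR_RGB2HSV)
    m=cv2.inRange(h,(5,160,150),(16,255,255))
    box=(280,225,310,255) if n=='top' else (350,155,375,190)
    mm=np.zeros_like(m);mm[box[1]:box[3],box[0]:box[2]]=m[box[1]:box[3],box[0]:box[2]]
    v,u=np.nonzero(mm);print(n,len(u),u.mean(),v.mean(),v.min(),v.max())
    ob[n]=p
    if n=='top':
        print('knob@.2',ray(p,(u.mean(),v.mean()),.198))
    else:
        print('knob mid .175',ray(p,(u.mean(),v.mean()),.175))
p=ob['top']
for uv in ((325,163),): print('foot',ray(p,uv,.01))
print('posttop',ray(p,(324,151),.2))
a=cv2.resize(p['image'][130:290,190:350],(560,560),interpolation=cv2.INTER_CUBIC)
q=ob['scene'];b=cv2.resize(q['image'][205:305,280:340],(240,400),interpolation=cv2.INTER_CUBIC)
c=np.zeros((560,800,3),np.uint8);c[:,:560]=a;c[:400,560:]=b
save({'image':c},'crop1.png')
```

```text
top 28 294.7142857142857 239.89285714285714 237 243
knob@.2 [0.48523636 0.11326737 0.198     ]
scene 82 363.0243902439024 170.65853658536585 163 181
knob mid .175 [0.47899343 0.11498035 0.175     ]
foot [0.73529363 0.03435775 0.01      ]
posttop [0.71949696 0.03830945 0.2       ]
```

View pics/crop1.png

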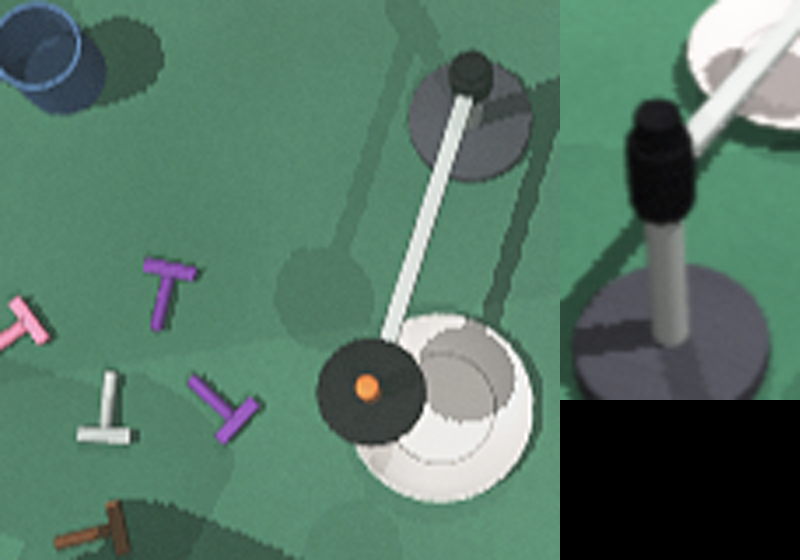

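Run:
```python
from h import *
s=manip.sense();print(s['tool_rot'],s['time_s'])
H=np.array([.729,.037]);K=np.array([.482,.114]);d=K-H;r=np.hypot(*d);p0=np.arctan2(-d[1],-d[0]);print(r,p0)
def pose(p,z): return [H[0]-r*np.cos(p),H[1]-r*np.sin(p),z]
best=None
for sg in (1,-1):
    js=[manip.inverse_kinematics(pose(p0+a,.184),[np.pi,0,p0+a+sg*np.pi/2]) for a in (0,.5,1.05)]
    print(sg,[None if j is None else np.round(j,2) for j in js])
    if all(j is not None for j in js) and (best is None or abs(js[2][5])<best[1]): best=(sg,abs(js[2][5]))
sg=best[0];R=lambda a:[np.pi,0,p0+a+sg*np.pi/2]
manip.movep(pose(p0,.30),R(0))
effector.move_gripper(.06)
manip.move_straight(pose(p0,.184),feed=.12)
f0=np.array(manip.sense()['force']);print('down',f0)
effector.move_gripper(.028)
for a in np.linspace(0,1.1,12)[1:]:
    manip.move_straight(pose(p0+a,.184),R(a),feed=.1)
    f=np.array(manip.sense()['force'])-f0;print(round(a,2),np.round(f,1))
    if np.linalg.norm(f)>10: print('stop');break
s=manip.sense();print(s['tcp_pos'],s['width'],s['time_s'])
effector.move_gripper(.06)
x=s['tcp_pos'];manip.move_straight([x[0],x[1],.32],feed=.2)
# go look at key
manip.movep([.47,.33,.32],[np.pi,0,0])
for n in ('top','wrist'):
    p=vision.get_image(n);save(p,n+'2.png')
    for th,z in (('lamp_knob',.178),('saucer',.01),('key',.006)):
        for e in vision.spot_in(p,th)[:4]: print(n,th,round(e['p'],2),np.round(e['uv']),np.round(ray(p,e['uv'],z),3))
print(manip.sense()['time_s'])
```

```text
[-3.14158990e+00 -4.14179363e-05  1.19200030e+00] 0.8
0.25872379094316006 -0.3021931460965485
1 [array([ 0.12, -0.18,  2.05, -0.  ,  1.28, -1.14]), array([-0.14, -0.23,  2.09,  0.  ,  1.29, -1.91]), array([-0.35, -0.04,  1.91,  0.  ,  1.27, -2.67])]
-1 [array([ 0.12, -0.18,  2.05,  0.  ,  1.28,  2.  ]), array([-0.14, -0.23,  2.09, -0.  ,  1.29,  1.23]), array([-0.35, -0.04,  1.91, -0.  ,  1.27,  0.47])]
down [-0.30519975  0.0743944   0.23423117]
0.1 [ 0.4  0.1 -0.5]
0.2 [ 0.7 -0.6  0.4]
0.3 [ 1.3  0.4 -0.7]
0.4 [ 0.7  0.4 -1. ]
0.5 [ 0.3  0.2 -0.5]
0.6 [ 0.4 -0.2 -0.2]
0.7 [0.2 0.1 0.7]
0.8 [-0.1 -0.3 -0.4]
0.9 [ 0.7 -0.4 -0. ]
1.0 [-0.7  0.1 -0.8]
1.1 [-0.  -0.  -0.3]
[ 0.54802807 -0.14770401  0.18391491] 0.028043368229056655 9.925
top lamp_knob 0.79 [380. 211.] [ 0.562 -0.109  0.178]
top saucer 0.61 [313. 246.] [0.481 0.071 0.01 ]
top key 0.63 [254. 250.] [0.467 0.248 0.006]
top key 0.51 [239. 212.] [0.582 0.297 0.006]
top key 0.42 [314. 248.] [0.474 0.068 0.006]
wrist saucer 0.71 [322. 326.] [0.479 0.039 0.01 ]
wrist key 0.94 [391. 186.] [0.589 0.304 0.006]
wrist key 0.87 [312. 157.] [0.463 0.349 0.006]
wrist key 0.87 [322. 218.] [0.478 0.249 0.006]
wrist key 0.74 [369. 101.] [0.547 0.431 0.006]
13.675
```

```bash
python3 -c "
import cv2,numpy as np
a=cv2.imread('pics/top2.png')[100:300,160:480];b=cv2.imread('pics/wrist2.png')
cv2.imwrite('pics/comb2.png',np.vstack([a,cv2.resize(b,(320,200))]) if 0 else np.vstack([cv2.resize(a,(480,300)),cv2.resize(b,(480,300))]))"
```

```text
(no output)
```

View pics/comb2.png

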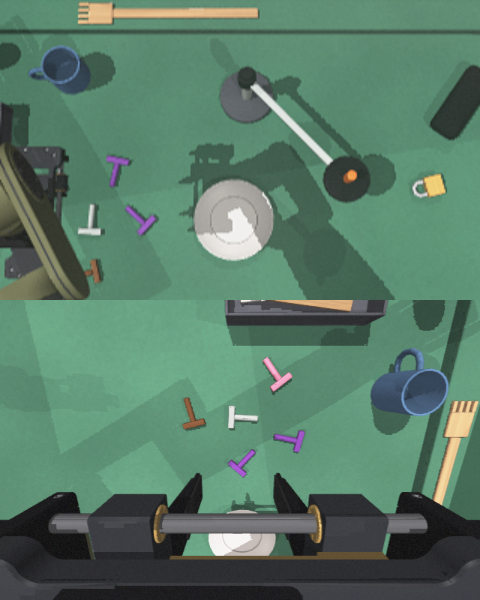

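The lamp is now swung to the right, with the knob at about top pixel (394,217) and well clear of the saucer. The aluminium key is unobstructed in the wrist view near (312,157). Next I'll fit the key and the saucer by segmentation.

```bash
cat >> h.py <<'E'
def blob(p,uv,zz,smax=45,vmin=120,rad=40):
    h=cv2.cvtColor(p['image'],cv2.COLOR_RGB2HSV);m=cv2.inRange(h,(0,0,vmin),(180,smax,255))
    w=np.zeros_like(m);cv2.circle(w,(int(uv[0]),int(uv[1])),rad,255,-1);m&=w
    n,l,st,c=cv2.connectedComponentsWithStats(m)
    k=1+np.argmax(st[1:,4]);v,u=np.nonzero(l==k)
    return np.array([ray(p,(a,b),zz)[:2] for a,b in zip(u,v)])
def keyfit(P):
    (c,s,_)=cv2.minAreaRect((P*1000).astype(np.float32)); 
    M=P.mean(0);ev,E=np.linalg.eigh(np.cov((P-M).T))
    out=[]
    for k in (0,1):
        a=E[:,k];x=(P-M)@a
        b=np.array([-a[1],a[0]]);y=(P-M)@b
        out.append((abs((y**3).mean()),abs((x**3).mean())/x.std()**3,a*np.sign(-0+(x**3).mean()),x,y))
    # barrel axis: skewed direction, tail = barrel end
    o=max(out,key=lambda o:o[1]);a=o[2];x=(P-M)@a;b=np.array([-a[1],a[0]]);y=(P-M)@b
    return M+a*(x.max()+x.min())/2+b*(y.max()+y.min())/2,a,np.ptp(x),np.ptp(y),(y.max()+y.min())/2,s
E
python3 - <<'E'
from h import *
p=vision.get_image('wrist');P=blob(p,(312,157),.009);print(len(P),keyfit(P))
t=vision.get_image('top');P=blob(t,(220,246),.009,rad=18);print(len(P),keyfit(P))
S=blob(t,(315,246),.016,smax=60,vmin=90,rad=45)
c,rr=cv2.minEnclosingCircle((S*1000).astype(np.float32));print('saucer',c,rr,S.mean(0),np.ptp(S,axis=0))
print('knob',ray(t,(394,217),.198),manip.sense()['time_s'])
E
```

```text
484 (array([0.48029013, 0.35017651]), array([ 0.99825936, -0.05897661]), np.float64(0.060130962130790624), np.float64(0.0463898861020397), np.float64(-0.0006595414864657596), (46.38762664794922, 60.10689163208008))
120 (array([0.47954118, 0.35025947]), array([ 0.99845726, -0.05552571]), np.float64(0.06041291173423672), np.float64(0.04289320096045672), np.float64(0.001022104944972688), (59.79594421386719, 42.293556213378906))
saucer (479.92999267578125, 63.08970642089844) 81.48828125 [0.47924192 0.06322929] [0.16069205 0.15849548]
knob [ 0.54440213 -0.14253471  0.198     ] 13.775
```

Run:
```python
from h import *
c=np.array([.480,.350]);a=np.array([.9983,-.057]);g=c-.005*a
yaw=np.arctan2(a[1],a[0])
c2=[]
for sg in (1,-1):
    R=[np.pi,0,yaw+sg*np.pi/2];js=[manip.inverse_kinematics([*q,.03],R) for q in (g,(.475,.063))]
    print([None if j is None else np.round(j,2) for j in js])
    if all(j is not None for j in js): c2.append((max(abs(j[5]) for j in js),R))
R=min(c2)[1]
manip.movep([*g,.2],R)
effector.move_gripper(.04)
manip.move_straight([*g,.06],feed=.15)
f0=np.array(manip.sense()['force'])
manip.move_straight([*g,.0275],feed=.06)
print('df',np.array(manip.sense()['force'])-f0)
effector.move_gripper(0.0);print('w',manip.sense()['width'])
manip.move_straight([*g,.12],feed=.1)
s=manip.sense();print(s['width'],s['force'],s['time_s'])
np.save('R.npy',R)
for n in ('wrist','scene'):
    p=vision.get_image(n);save(p,n+'3.png')
a_=cv2.imread('pics/wrist3.png');b_=cv2.imread('pics/scene3.png')[100:300,320:640]
cv2.imwrite('pics/comb3.png',np.vstack([cv2.resize(a_,(480,300)),cv2.resize(b_,(480,300))]))
```

```text
[array([ 0.54,  0.21,  1.93, -0.  ,  1.  , -0.97]), array([ 0.02, -0.02,  2.18, -0.  ,  0.98, -1.49])]
[array([0.54, 0.21, 1.93, 0.  , 1.  , 2.17]), array([ 0.02, -0.02,  2.18, -0.  ,  0.98,  1.65])]
df [-0.17733933 -0.89366691 -0.77831003]
w 0.011450682777953934
0.011456926163710223 [-0.4144661   0.72505287 -0.72232888] 19.1417
```

View pics/comb3.png

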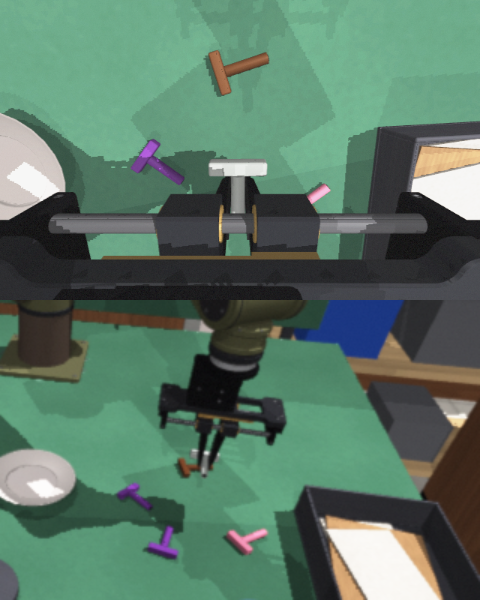

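The key is gripped across its barrel (width 11.5 mm) and hangs level, with the cross bar at about (238,167) in the wrist half. Next I'll set it down in the saucer.

Run:
```python
from h import *
a=np.array([.9983,-.057]);g=np.array([.4797,.0631])-.005*a
manip.move_straight([*g,.12],feed=.2)
manip.move_straight([*g,.045],feed=.1)
manip.wait(.3);f0=np.array(manip.sense()['force'])
for z in np.arange(.038,.030,-.001):
    manip.move_straight([*g,z],feed=.02)
    df=manip.sense()['force'][2]-f0[2];print(round(z,4),round(df,2))
    if df>3: break
effector.move_gripper(.03);manip.wait(.3)
manip.move_straight([*g,.15],feed=.1)
manip.move_straight([.475,.33,.25],feed=.25)
manip.wait(.3)
t=vision.get_image('top');save(t,'top4.png');q=vision.get_image('scene');save(q,'scene4.png')
P=blob(t,(315,246),.016,smax=60,vmin=90,rad=45)
c,rr=cv2.minEnclosingCircle((P*1000).astype(np.float32));print('saucer',c,rr)
for p in (t,q):
  for e in vision.spot_in(p,'key')[:6]: print(round(e['p'],2),np.round(e['uv']),np.round(ray(p,e['uv'],.011),3))
s=manip.sense();print(s['time_s'],s['width'],s['force'])
A=cv2.resize(t['image'][190:300,250:426],(640,400),interpolation=2);B=cv2.resize(q['image'][180:260,290:418],(320,200),interpolation=2)
C=np.zeros((600,640,3),np.uint8);C[:400]=A;C[400:,:320]=B;save({'image':C},'comb4.png')
```

```text
0.038 0.6
0.037 0.46
0.036 0.36
0.035 0.27
0.034 0.07
0.033 0.17
0.032 6.18
saucer (479.9444274902344, 63.046058654785156) 81.48826599121094
0.58 [254. 247.] [0.476 0.247 0.011]
0.56 [317. 254.] [0.456 0.058 0.011]
0.45 [241. 210.] [0.589 0.289 0.011]
0.69 [429. 266.] [0.603 0.301 0.011]
0.62 [485. 256.] [0.543 0.434 0.011]
0.62 [444. 214.] [0.396 0.341 0.011]
0.51 [408. 232.] [0.495 0.246 0.011]
28.0333 0.029932624389863022 [-0.11287515 -0.69170154  0.05990897]
```

View pics/comb4.png

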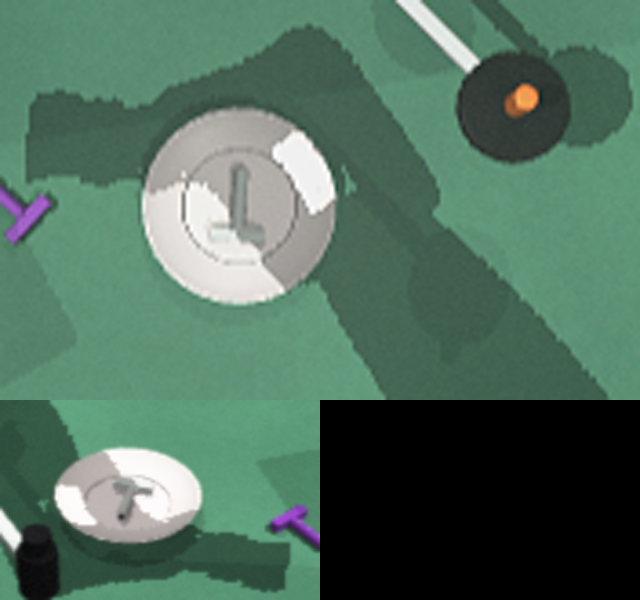

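The key lies flat and centred on the saucer's floor, at about (238,203) in the enlarged crop. The saucer hasn't moved, and the lamp is well clear. Handing in.

```bash
python3 -c "
from h import *
print(job.hand_in())"
```

```text
the job is handed in; nothing more can be done
None
```

I swung the lamp clear of the saucer, laid the aluminium key flat in the middle of it, and handed the job in at about 28 s. No verdict was reported.

- **Lamp:** I moved the arm about 63° to the right by its knob. The knob ended about 0.21 m from the saucer's centre, well over the 115 mm needed.
- **Key:** I gripped it across the barrel (width 11.5 mm) and lowered it until it touched the saucer floor at about 6 N. Then I opened the fingers and backed away.
- **Last checks:** The final pictures show the key flat and centred on the saucer floor. The saucer's fitted centre was within 0.1 mm of its earlier position. The gripper was well away and touching nothing.
- **Padlock:** I didn't measure it again at the end, but the arm stayed clear of it throughout.
- **Disagreement:** The network put the key about 24 mm from the saucer's centre, nearer the cross bar (inside the 35 mm limit). The picture and the placing position put it within a few millimetres of centre. In the final scene view the network's top four picks were all look-alikes, so it did not find the key in the saucer there.

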